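# Rack the slats for oiling and check them with the level

## Robot

A 6-joint arm with a two-finger parallel gripper is mounted at the origin on a cart in front of the work surface, level with it; the furniture and walls round the work are solid. World frame = base frame: x ahead of the robot, y to its left, z up, the work surface at z = 0. Lengths are in m, angles in rad, forces in N, time in s.
With the tool pointing down it reaches from about 0.4 to 0.825 m from the base axis. Payload 7 kg.
Tool frame: the origin (TCP) lies midway between the tips of the shut fingers; the grasp point (between the pads) lies 19 mm behind it; z points along the fingers, x is the direction in which the jaws open and shut, and the axes are right-handed (so a half turn about z gives the same grasp; the last joint's range is limited). The gripper opens to 88 mm and grips with 3 to 60 N. Pads are 19 mm wide; open, the fingers measure 130 mm over their backs; the gripper's body (78 mm by 193 mm) begins 47 mm behind the grasp point.
Start: joints at [1.61, 0.359, 0.012, 0, -1.224, -0.288], TCP at [0.166, 0.654, 0.227] pointing down, gripper open.
Joint ranges: [-3.07, 3.07], [-1.43, 2.12], [-1.02, 1.25], [-3.03, 1.67], [-3.05, -0], [-3.03, 3.03]. Speed limits (rad/s): [2.39, 2.39, 3.01, 3.14, 3.14, 3.14].

## Interface

Orientations are given as [roll, pitch, yaw] about the fixed x, y, z axes, in that order (R = Rz(yaw) Ry(pitch) Rx(roll)).
In Python, from station import arm, grab_frame, camera_params gives the robot as it stands.
- The arm moves only by the shell command python3 -m handwheel 'ROWS' [FORCE]. ROWS is JSON, a list that holds one entry, the list of rows, each a list of 5 numbers: the finger opening in m, from 0 to 0.0876, then the shift along the tool's x, y, z in m, then the turn about the tool's z in degrees. A call has 1 to 20 rows; each row is the pose to reach, as a shift and turn from the pose measured when the call began, along the tool's axes at that moment; what a row does not reach only later rows make up. A row lasts 1/12 s, in which the tool goes at most 41.7 mm and 7.16 degrees, less where a joint would pass 70% of its speed; a pose out of reach is approached as far as the arm can. A call with a gripper value outside its range is refused whole. The fingers move at their own pace and stop on an object; FORCE is the grip in N (left out, the last holds). Time passes only in rows, so rows that repeat a pose let the fingers close. It gives the time, the measured TCP pose, the force and the opening at its end, in the units of the state.
- arm.get_state(): the state, without advancing time (a new reading comes with each control period).
- grab_frame(name): name is "scene" or "top"; returns the picture (480x640x3 uint8, blue, green, red); there is no depth.
- camera_params(name): a dict with "intrinsics" (3x3 intrinsics, pixels), "R" (3x3) and "t" (3): a world point X has camera coordinates R X + t. Camera axes: x right, y down, z forward; pixel columns grow to the right and rows downward; lengths in m; the calibration is good to about 2 mm. A picture is of the moment at which its call begins. camera_params takes no time and is no camera call.
- arm.job_done(): hands the job in, once; it reports no verdict.
The state is a dict: "t": time; "q": joint angles; "qd": joint speeds; "joint_efforts": joint torques, N m; "eef_pos": TCP position; "ee_rot": TCP orientation; "force": force on the tool from outside, world axes, zero at the start; "moment": the same for the moment, N m; "width": finger opening in m.
Only numpy, scipy, OpenCV 4.12 (cv2) and the standard library are available. Lean on these libraries where they do the work, as an engineer would, in place of code of your own. Each camera call takes 0.05 s, during which the arm holds its last target.

## Task

Get the loose wooden slats up on the finishing rack for oiling: first take the pocket level off the rack and set it down on the bed. Then lay every slat flat and square across both narrow bars of the rack, centred on them, at most one to each of the three bays between the pins. Finally stand the level on its long narrow edge on top of the slats, along the rack and squarely across them, between the two bars, so that it crosses every slat.

Things in the scene. Friction and masses are not known exactly. Their poses are not given: they have to be found in the camera images.
- rack: fixed wooden rack: two level bars along its y, 12 mm wide, 280 mm long, at x = -45 and +45 mm, tops 80 mm above the bed, open between but for end boards at y = -112 and +112 mm, tops 65 mm up. Pins 6 mm thick rise 14 mm above each bar at y = -123, -41, 41, 123 mm: three bays, 76 mm clear, middles at y = -82, 0, 82 mm. Feet 150 mm long in x. Origin: on the bed, mid rack; z up.
- slat_1: plain wooden slat, 210 (x) x 36 (y) x 10 (z) mm, about 70 g, a tiny dark screw head near each end of its top; may be absent (None). Starts lying flat on the bed to the robot's left. Origin: centre of its underside; x along its length, z up.
- slat_2: plain wooden slat, 210 (x) x 36 (y) x 10 (z) mm, about 70 g, a tiny dark screw head near each end of its top; may be absent (None). Starts lying flat on the bed to the robot's left. Origin: centre of its underside; x along its length, z up.
- slat_3: plain wooden slat, 210 (x) x 36 (y) x 10 (z) mm, about 70 g, a tiny dark screw head near each end of its top; may be absent (None). Starts lying flat on the bed to the robot's left. Origin: centre of its underside; x along its length, z up.
- pocket_level: yellow pocket level, 22 (x) x 200 (y) x 42 (z) mm, 150 g. Origin: centre of its long narrow underside (22 x 200 mm); y along its length, z up when it stands on that edge. Starts standing so across the two bars of the rack. The strip of bed between robot and rack, centred on x = 0.42 m, y = -0.12 m (240 mm in y, 60 mm in x), is free to set it down.
- sanding_block: bystander, leave alone: loose cork sanding block, 64 (x) x 108 (y) x 35 mm, on the bed beyond the slats. Origin: centre of its underside.
- tape_roll: bystander, leave alone: loose roll of masking tape lying flat, 110 mm across, 24 mm high, on the bed beyond the slats. Origin: centre of its underside.
- ear_plug_case: bystander, leave alone: loose small round orange and white case, 45 mm across, 29 mm high, on the near edge of the bed. Origin: centre of its underside.

How it is judged:
On the way, in this order (a step that is already met when the one before it is completed fails the run):
1. the level is off the rack, lying or standing on the bed, let go (height (world z) of pocket_level below 0.03 m and linear speed of pocket_level below 0.02 m/s and contact force between pocket_level and the fingers below 0.05 N and contact force between pocket_level and rack below 0.05 N), for 0.3 s.
2. with the level still on the bed, every slat lies flat across both bars, let go (x of slat_1 in the frame of rack between -0.025 and 0.025 m and y of slat_1 in the frame of rack between -0.115 and 0.115 m and z of slat_1 in the frame of rack between 0.075 and 0.086 m and angle between each of slat_1, slat_2, slat_3's own z axis and vertical below 0.08 rad and angle between the x axis of each of slat_1, slat_2, slat_3 and the x axis of rack, either way round below 0.2 rad and linear speed of each of slat_1, slat_2, slat_3 below 0.02 m/s and contact force between each of slat_1, slat_2, slat_3 and the fingers below 0.05 N and x of slat_2 in the frame of rack between -0.025 and 0.025 m and y of slat_2 in the frame of rack between -0.115 and 0.115 m and z of slat_2 in the frame of rack between 0.075 and 0.086 m and x of slat_3 in the frame of rack between -0.025 and 0.025 m and y of slat_3 in the frame of rack between -0.115 and 0.115 m and z of slat_3 in the frame of rack between 0.075 and 0.086 m and horizontal distance between slat_1 and slat_2 above 0.06 m and horizontal distance between each of slat_2, slat_1 and slat_3 above 0.06 m and height (world z) of pocket_level below 0.03 m), for 0.3 s.
At the end, for the whole second after the job is handed in: Slats flat across both bars, centred within 25 mm, square within 0.2 rad, centres 60 mm or more apart and within 115 mm of the rack's middle. Level upright on its edge on them, at rest, along the rack within 0.27 rad, 32 mm off its centre line at most, each slat centre within 108 mm of its middle (x of slat_1 in the frame of rack between -0.025 and 0.025 m and y of slat_1 in the frame of rack between -0.115 and 0.115 m and z of slat_1 in the frame of rack between 0.075 and 0.086 m and angle between each of slat_1, slat_2, slat_3's own z axis and vertical below 0.08 rad and angle between the x axis of each of slat_1, slat_2, slat_3 and the x axis of rack, either way round below 0.2 rad and linear speed of each of slat_1, slat_2, slat_3, pocket_level below 0.02 m/s and contact force between each of slat_1, slat_2, slat_3 and the fingers below 0.05 N and x of slat_2 in the frame of rack between -0.025 and 0.025 m and y of slat_2 in the frame of rack between -0.115 and 0.115 m and z of slat_2 in the frame of rack between 0.075 and 0.086 m and x of slat_3 in the frame of rack between -0.025 and 0.025 m and y of slat_3 in the frame of rack between -0.115 and 0.115 m and z of slat_3 in the frame of rack between 0.075 and 0.086 m and horizontal distance between slat_1 and slat_2 above 0.06 m and horizontal distance between each of slat_2, slat_1 and slat_3 above 0.06 m and z of pocket_level in the frame of rack between 0.085 and 0.096 m and x of pocket_level in the frame of rack between -0.032 and 0.032 m and angle between pocket_level's own z axis and vertical below 0.1 rad and angle between the y axis of pocket_level and the y axis of rack, either way round below 0.27 rad and y of slat_1 in the frame of pocket_level between -0.108 and 0.108 m and y of slat_2 in the frame of pocket_level between -0.108 and 0.108 m and y of slat_3 in the frame of pocket_level between -0.108 and 0.108 m); the robot touches nothing.
It fails at once if a bystander (sanding block, tape roll, small case) is moved more than 60 mm (distance of any of sanding_block, tape_roll, ear_plug_case from where it was at the start of the episode above 0.06 m).
Of slat_1, slat_2, slat_3 only 2 to 3 are there at a start; the rules pass over those that are not, and their reading is None.
At some moment in a run one of slat_1, slat_2, slat_3 may be knocked a few centimetres aside while the robot is not near it.
It also fails if it takes over 210 s, if anything falls off the work surface, if the arm or the gripper's body presses on something with over 40 N, if the wrist force passes 120 N, or if a joint passes its speed limit or range.

## Working session

There is one attempt and no reset: what is moved stays moved. The work goes in short steps, Python scripts to look and compute and a shell command to move; the robot and the scene stay as the last step left them, time stands still between calls to the robot, and variables do not carry over. Pictures are saved under pics/ and viewed, and the job is handed in when it is done.

```bash
ls; mkdir -p pics
python3 - <<'E'
from station import arm, grab_frame, camera_params
import cv2
s=arm.get_state(); print({k:s[k] for k in ('t','eef_pos','ee_rot','width','force')})
for n in('scene','top'):
    cv2.imwrite(f'pics/a_{n}.png',grab_frame(n)); print(camera_params(n))
E
```

```text
pics
{'t': 0.0, 'eef_pos': array([0.16611138, 0.65373482, 0.22561373]), 'ee_rot': array([-3.14145164e+00, -1.66891580e-03, -1.81970359e+00]), 'width': 0.08804632218323988, 'force': array([-0.05082886,  0.07480363, -0.11591999])}
{'intrinsics': array([[527.64455424,   0.        , 322.58705346],
       [  0.        , 527.64455424, 241.80598907],
       [  0.        ,   0.        ,   1.        ]]), 'R': array([[ 0.56797255, -0.82286551,  0.01730714],
       [-0.5298275 , -0.38163672, -0.75738777],
       [ 0.62983331,  0.42100566, -0.65273596]]), 't': array([-0.22091835,  0.39751456,  0.62851913])}
{'intrinsics': array([[623.23593897,   0.        , 327.04364327],
       [  0.        , 623.23593897, 225.14152481],
       [  0.        ,   0.        ,   1.        ]]), 'R': array([[ 0.02510842, -0.99967897, -0.00339596],
       [-0.9943596 , -0.02462436, -0.10316309],
       [ 0.10304635,  0.00596707, -0.99465866]]), 't': array([0.11797724, 0.5712821 , 1.14344156])}
```

View pics/a_scene.png

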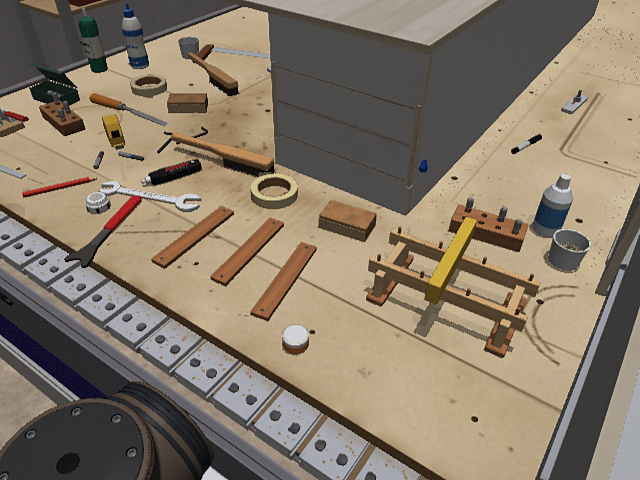

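View pics/a_top.png

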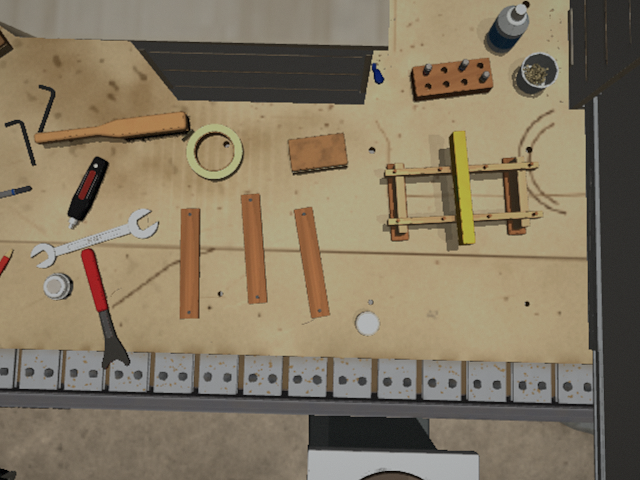

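The scene view shows three slats at about (195,237), (247,250) and (284,280), and the level across the rack at about (452,260). In the top view the slats are at (190,263), (255,249) and (311,262), the level runs from (459,132) to (467,243), and the rack bars are at rows ~168 and ~217.

```bash
cat > h.py <<'E'
import numpy as np, cv2
from station import arm, grab_frame, camera_params
def ray(n,uv,z):
    c=camera_params(n);R=c['R'];t=c['t'];K=c['intrinsics']
    d=R.T@np.linalg.solve(K,np.array([uv[0],uv[1],1.]));o=-R.T@t
    return o+d*(z-o[2])/d[2]
def proj(n,X):
    c=camera_params(n);p=c['intrinsics']@(c['R']@np.asarray(X,float)+c['t']);return p[:2]/p[2]
def tool(): 
    s=arm.get_state();return s['eef_pos'],s['ee_rot'][2]
def go(x,y,z,yaw=None):
    """print shift in tool axes and turn (deg, about tool z) to reach world target"""
    p,w=tool();d=np.array([x,y,z])-p
    t=0 if yaw is None else -np.degrees((yaw-w+np.pi/2)%np.pi-np.pi/2)
    print('at',np.round(p,4),'yaw',round(float(w),4),'-> shift',np.round([d[0]*np.cos(w)+d[1]*np.sin(w), d[0]*np.sin(w)-d[1]*np.cos(w),-d[2]],4),'turn',round(float(t),2))
def blobs(n,mask,z,amin,save=None,img=None):
    cs,_=cv2.findContours(mask,cv2.RETR_EXTERNAL,cv2.CHAIN_APPROX_NONE);out=[]
    for c in cs:
        if cv2.contourArea(c)<amin: continue
        P=np.array([ray(n,p[0],z)[:2] for p in c],np.float32)
        r=cv2.minAreaRect(P);b=cv2.boxPoints(r)
        e=[b[1]-b[0],b[2]-b[1]];e=max(e,key=np.linalg.norm)
        a=np.arctan2(e[1],e[0]);a=(a+np.pi/2)%np.pi-np.pi/2
        (u,v),_,_=cv2.minAreaRect(c)
        print('uv',(round(u),round(v)),'xy',np.round(r[0],4),'size',np.round(sorted(r[1]),3),'long-axis ang',round(float(a),3))
        out.append((r[0],r[1],a))
    return out
def slatmask(im):
    h=cv2.cvtColor(im,cv2.COLOR_BGR2HSV)
    m=cv2.inRange(h,(2,85,50),(16,255,200))
    return cv2.morphologyEx(m,cv2.MORPH_OPEN,np.ones((3,3)))
def yelmask(im):
    h=cv2.cvtColor(im,cv2.COLOR_BGR2HSV)
    return cv2.morphologyEx(cv2.inRange(h,(22,170,90),(32,255,255)),cv2.MORPH_OPEN,np.ones((3,3)))
E
python3 - <<'E'
from h import *
im=cv2.imread('pics/a_top.png');h=cv2.cvtColor(im,cv2.COLOR_BGR2HSV)
for p in[(190,250),(255,249),(311,262),(317,145),(463,190),(400,219),(470,230)]:print(p,h[p[1],p[0]])
print('slat');blobs('top',slatmask(im),.01,800)
print('yel');blobs('top',yelmask(im),.122,300)
cv2.imwrite('pics/b_zoom.png',cv2.resize(im[120:280,340:600],None,fx=3,fy=3,interpolation=2))
cv2.imwrite('pics/b_m.png',cv2.resize(cv2.bitwise_or(slatmask(im),yelmask(im)),None,fx=1,fy=1))
E
```

```text
(190, 250) [ 13 148 158]
(255, 249) [ 12 150 160]
(311, 262) [ 13 149 159]
(317, 145) [ 15 138 144]
(463, 190) [ 28 164 174]
(400, 219) [ 23  95 175]
(470, 230) [ 29 161 176]
slat
uv (189, 263) xy [0.4922 0.3927] size [0.037 0.209] long-axis ang 0.035
uv (311, 262) xy [0.4999 0.1606] size [0.036 0.21 ] long-axis ang 0.192
uv (253, 248) xy [0.5234 0.2716] size [0.036 0.21 ] long-axis ang 0.107
uv (317, 152) xy [0.7125 0.1549] size [0.065 0.11 ] long-axis ang -1.42
uv (110, 129) xy [0.748  0.5596] size [0.038 0.297] long-axis ang -1.423
uv (452, 77) xy [ 0.8689 -0.1058] size [0.061 0.153] long-axis ang -1.421
yel
```

View pics/b_zoom.png

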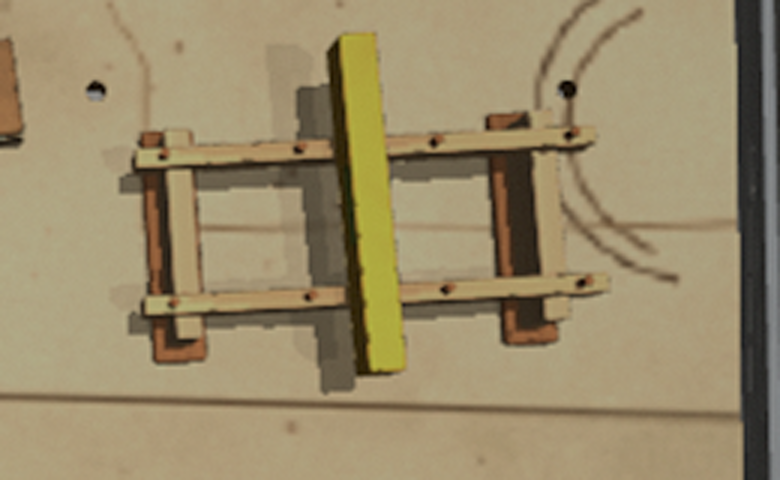

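View pics/b_m.png

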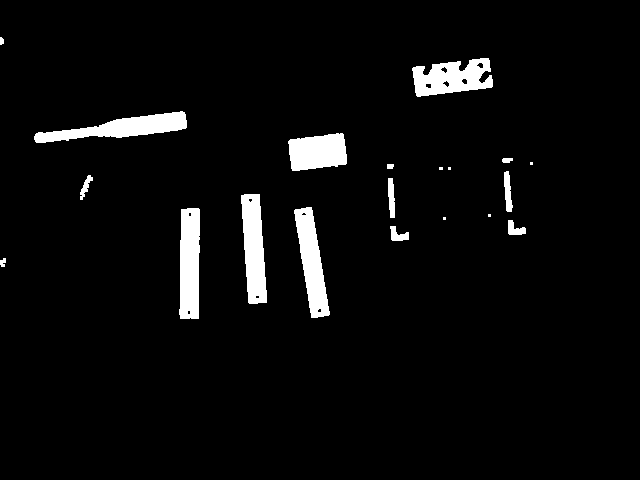

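The zoom shows the pins at far bar (163,155), (298,148), (435,142), (571,133) and near bar (173,301), (309,296), (446,288), (583,282), in zoom pixels. The level lies across the middle.

```bash
cat >> h.py <<'E'
def yelmask(im):
    h=cv2.cvtColor(im,cv2.COLOR_BGR2HSV)
    return cv2.morphologyEx(cv2.inRange(h,(24,130,145),(33,255,255)),cv2.MORPH_OPEN,np.ones((3,3)))
E
python3 - <<'E'
from h import *
im=cv2.imread('pics/a_top.png')
F=[(163,155),(298,148),(435,142),(571,133)];N=[(173,301),(309,296),(446,288),(583,282)]
g=lambda L:np.array([ray('top',(340+(a+.5)/3-.5,120+(b+.5)/3-.5),.092)[:2] for a,b in L])
f,n=g(F),g(N);print(f.round(4),n.round(4))
src=np.array([(x,y) for x in(.045,-.045) for y in(.123,.041,-.041,-.123)])
dst=np.vstack([f,n]);m=dst.mean(0);A=(src).T@(dst-m)
th=np.arctan2(A[0,1]-A[1,0],A[0,0]+A[1,1]);R=np.array([[np.cos(th),-np.sin(th)],[np.sin(th),np.cos(th)]])
print('rack',m,th,(dst-m-src@R.T).round(4))
c=m
for b in(.082,0,-.082):print(b,(c+R@[0,b]).round(4))
print('yel');blobs('top',yelmask(im)[100:280] if 0 else yelmask(im),.122,300)
for p in[(.62,-.2,.08)]: print(proj('top',p))
# scene check
for s in src: print(proj('scene',[*(m+R@s),.094]).round(1),end=' ')
E
```

```text
[[ 0.6619  0.0139]
 [ 0.6681 -0.0668]
 [ 0.6738 -0.1488]
 [ 0.6813 -0.2303]] [[ 0.574   0.0068]
 [ 0.579  -0.074 ]
 [ 0.5858 -0.1553]
 [ 0.5914 -0.2366]]
rack [ 0.62691832 -0.11139518] 0.07548673181265829 [[-0.0006 -0.0007]
 [-0.0006  0.0003]
 [-0.0011  0.    ]
 [ 0.0002  0.0004]
 [ 0.0013 -0.0011]
 [ 0.0001 -0.0001]
 [ 0.0007  0.0004]
 [ 0.0001  0.0008]]
0.082 [ 0.6207 -0.0296]
0 [ 0.6269 -0.1114]
-0.082 [ 0.6331 -0.1932]
yel
uv (464, 187) xy [ 0.6331 -0.1051] size [0.02  0.197] long-axis ang 0.094
[511.38072857 198.28331438]
[399.8 225.7] [441.2 240.5] [485.2 256.3] [532.3 273.2] [379.  253.1] [422.4 269.8] [468.8 287.7] [518.6 306.9]
```

```bash
python3 -c "
from h import *
go(.633,-.105,.2256,.094+np.pi/2); print(arm.get_state()['q'].round(3), ray('top',(367,323),.029))"
```

```text
at [0.1661 0.6538 0.2257] yaw -1.8197 -> shift [ 6.204e-01 -6.394e-01  1.000e-04] turn -19.65
[ 1.61   0.359  0.011 -0.    -1.224 -0.288] [0.38782267 0.05359292 0.029     ]
```

```bash
R=; python3 -m handwheel '[[[0.06,0.62,-0.639,0,-19.65],[0.06,0.62,-0.639,0,-19.65],[0.06,0.62,-0.639,0,-19.65],[0.06,0.62,-0.639,0,-19.65],[0.06,0.62,-0.639,0,-19.65],[0.06,0.62,-0.639,0,-19.65],[0.06,0.62,-0.639,0,-19.65],[0.06,0.62,-0.639,0,-19.65],[0.06,0.62,-0.639,0,-19.65],[0.06,0.62,-0.639,0,-19.65],[0.06,0.62,-0.639,0,-19.65],[0.06,0.62,-0.639,0,-19.65],[0.06,0.62,-0.639,0,-19.65],[0.06,0.62,-0.639,0,-19.65],[0.06,0.62,-0.639,0,-19.65],[0.06,0.62,-0.639,0,-19.65],[0.06,0.62,-0.639,0,-19.65],[0.06,0.62,-0.639,0,-19.65],[0.06,0.62,-0.639,0,-19.65],[0.06,0.62,-0.639,0,-19.65]]]' 20; python3 -c "
from h import *
go(.633,-.105,.2,.094+np.pi/2); print(arm.get_state()['q'].round(3))"
```

```text
t: 1.77
eef_pos: [0.6032, -0.0578, 0.2264]
ee_rot: [3.141, -0.001, -1.477]
force: [1.3, 1.2, 0.8]
width: 0.0598
at [ 0.6032 -0.0578  0.2264] yaw -1.4768 -> shift [ 0.0498 -0.0252  0.0264] turn 0.0
[ 2.270e-01  2.470e-01 -1.470e-01  1.000e-03 -1.178e+00  1.437e+00]
```

```bash
python3 -m handwheel '[[[0.06,0.05,-0.025,0.026,0],[0.06,0.05,-0.025,0.026,0],[0.06,0.05,-0.025,0.066,0],[0.06,0.05,-0.025,0.066,0],[0.06,0.05,-0.025,0.066,0]]]'; python3 -c "
from h import *
go(.633,-.105,.087,.094+np.pi/2)
for n in('scene','top'): cv2.imwrite('pics/c_%s.png'%n,grab_frame(n))"
```

```text
t: 2.18
eef_pos: [0.631, -0.1058, 0.1584]
ee_rot: [3.135, -0.001, -1.478]
force: [0.2, -0.0, 1.6]
width: 0.06
at [ 0.631  -0.1058  0.1584] yaw -1.4777 -> shift [-0.0007 -0.002   0.0714] turn -0.05
```

View pics/c_scene.png

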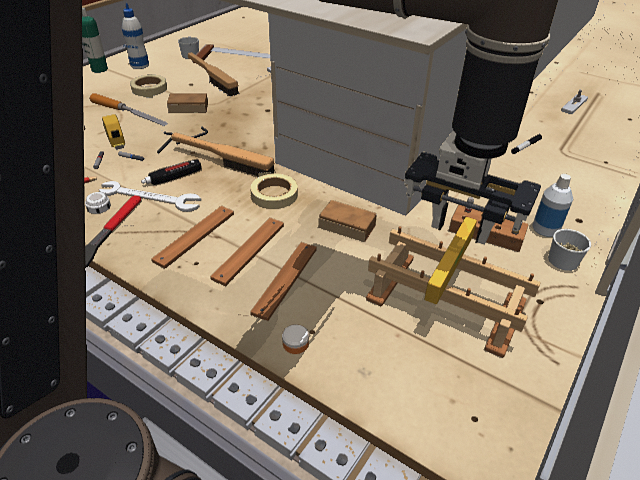

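View pics/c_top.png

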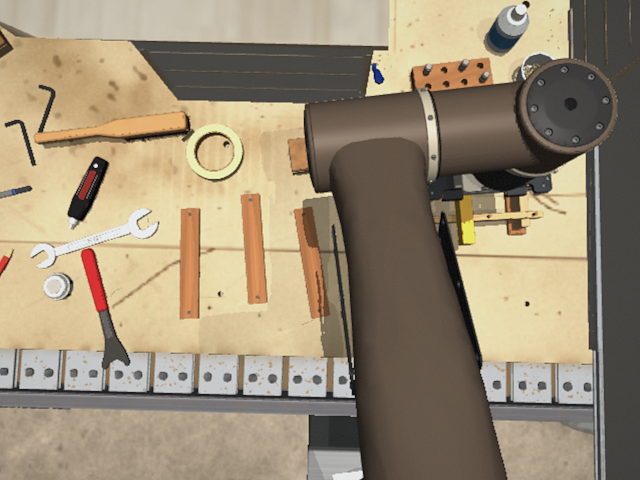

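The gripper is at (470,190) in the scene view, with fingers at (440,210) and (487,225) straddling the level. I'm descending and gripping.

```bash
python3 -m handwheel '[[[0.06,0,-0.002,0.035,0],[0.06,0,-0.002,0.071,0],[0.06,0,-0.002,0.071,0],[0.06,0,-0.002,0.071,0],[0.0,0,-0.002,0.071,0],[0.0,0,-0.002,0.071,0],[0.0,0,-0.002,0.071,0],[0.0,0,-0.002,0.071,0],[0.0,0,-0.002,0.071,0],[0.0,0,-0.002,0.071,0]]]' 30; python3 -m handwheel '[[[0.0,0,0,0,0],[0.0,0,0,0,0],[0.0,0,0,0,0]]]'
```

```text
t: 3.12
eef_pos: [0.6357, -0.105, 0.0918]
ee_rot: [-3.14, -0.002, -1.476]
force: [0.2, -0.2, -0.8]
width: 0.0256
t: 3.37
eef_pos: [0.6356, -0.1051, 0.0918]
ee_rot: [-3.141, -0.002, -1.476]
force: [-0.2, 0.7, 1.2]
width: 0.0218
```

```bash
python3 -m handwheel '[[[0.0,0,0,-0.02,0],[0.0,0,0,-0.05,0],[0.0,0,0,-0.08,0],[0.0,0,0,-0.1,0],[0.0,0,0,-0.1,0]]]' ; python3 -c "
from h import *
go(.42,-.12,.17)"
```

```text
t: 3.78
eef_pos: [0.6379, -0.1052, 0.197]
ee_rot: [-3.133, -0.003, -1.475]
force: [0.3, 0.1, -0.8]
width: 0.022
at [ 0.6379 -0.1052  0.197 ] yaw -1.4753 -> shift [-0.006   0.2184  0.027 ] turn 0.0
```

```bash
python3 -m handwheel '[[[0,-0.006,0.03,0,20],[0,-0.006,0.06,0,40],[0,-0.006,0.1,0,60],[0,-0.006,0.14,0,95.5],[0,-0.006,0.18,0,95.5],[0,-0.006,0.218,0,95.5],[0,-0.006,0.218,0,95.5],[0,-0.006,0.218,0,95.5],[0,-0.006,0.218,0,95.5],[0,-0.006,0.218,0,95.5],[0,-0.006,0.218,0,95.5],[0,-0.006,0.218,0,95.5],[0,-0.006,0.218,0,95.5],[0,-0.006,0.218,0,95.5],[0,-0.006,0.218,0,95.5],[0,-0.006,0.218,0,95.5],[0,-0.006,0.218,0,95.5]]]' ; python3 -c "
from h import *
go(.42,-.12,.012,-np.pi)
print(arm.get_state()['q'].round(3))
for n in('scene',): cv2.imwrite('pics/d_%s.png'%n,grab_frame(n))"
```

```text
t: 5.2
eef_pos: [0.4202, -0.12, 0.1948]
ee_rot: [-3.139, 0.008, -3.14]
force: [-0.5, 0.1, -0.6]
width: 0.0215
at [ 0.4202 -0.12    0.1948] yaw -3.1403 -> shift [ 0.0002 -0.      0.1828] turn 0.08
[ 0.18  -0.025 -0.539  0.004 -1.049 -0.181]
```

View pics/d_scene.png

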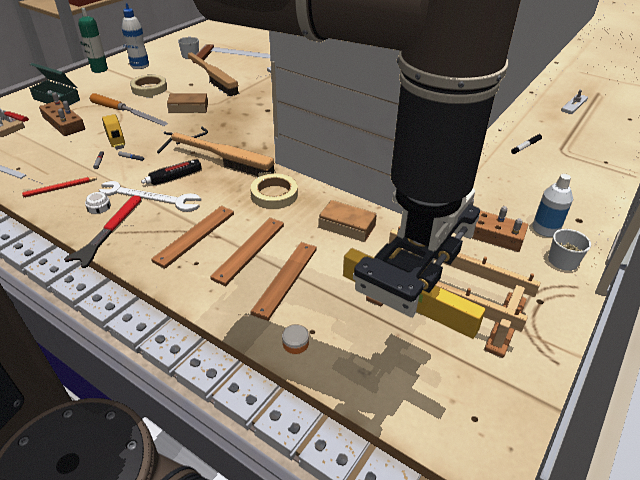

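The level is held cleanly, from (345,262) to (485,325), above the free strip, and the case at (295,338) is clear. Lowering it now.

```bash
python3 -m handwheel '[[[0,0,0,0.04,0],[0,0,0,0.08,0],[0,0,0,0.12,0],[0,0,0,0.15,0],[0,0,0,0.165,0],[0,0,0,0.172,0],[0,0,0,0.176,0],[0,0,0,0.176,0],[0,0,0,0.176,0]]]' ; python3 -c "
from h import *
go(.42,-.12,.0118,-np.pi)"
```

```text
t: 6.0
eef_pos: [0.4226, -0.1203, 0.0198]
ee_rot: [-3.139, 0.01, -3.14]
force: [0.3, -0.2, -1.1]
width: 0.0216
at [ 0.4226 -0.1203  0.0198] yaw -3.14 -> shift [0.0026 0.0003 0.008 ] turn 0.09
```

```bash
python3 -m handwheel '[[[0,0,0,0.003,0],[0,0,0,0.006,0],[0,0,0,0.009,0],[0,0,0,0.009,0],[0,0,0,0.009,0]]]'
```

```text
t: 6.42
eef_pos: [0.4236, -0.1202, 0.0116]
ee_rot: [-3.139, 0.012, -3.139]
force: [-0.8, 0.1, 7.8]
width: 0.0215
```

```bash
python3 -m handwheel '[[[0.03,0,0,0,0],[0.06,0,0,0,0],[0.06,0,0,0,0],[0.06,0,0,0,0],[0.06,0,0,0,0],[0.06,0,0,-0.03,0],[0.06,0,0,-0.07,0],[0.06,0,0,-0.11,0],[0.06,0,0,-0.15,0],[0.06,0,0,-0.17,0],[0.06,0,0,-0.17,0]]]';python3 -c "
from h import *
for n in('scene','top'): cv2.imwrite('pics/e_%s.png'%n,grab_frame(n))
im=cv2.imread('pics/e_top.png');blobs('top',slatmask(im),.01,800);blobs('top',yelmask(im),.042,200)
go(.50,.1606,.15,.192+np.pi/2)
print(arm.get_state()['q'].round(3))"
```

```text
t: 7.33
eef_pos: [0.4244, -0.1198, 0.1867]
ee_rot: [-3.14, 0.021, -3.139]
force: [0.2, 0.1, -0.6]
width: 0.0599
uv (189, 263) xy [0.4922 0.3927] size [0.037 0.209] long-axis ang 0.035
uv (311, 262) xy [0.4996 0.1605] size [0.037 0.21 ] long-axis ang 0.187
uv (253, 248) xy [0.5234 0.2716] size [0.036 0.21 ] long-axis ang 0.107
uv (317, 152) xy [0.7131 0.1549] size [0.063 0.11 ] long-axis ang -1.42
uv (110, 129) xy [0.7474 0.5592] size [0.039 0.297] long-axis ang -1.419
uv (452, 77) xy [ 0.8689 -0.1058] size [0.062 0.153] long-axis ang -1.419
at [ 0.4218 -0.1197  0.1823] yaw -3.1397 -> shift [-0.0787  0.2802  0.0323] turn 79.11
[ 0.18  -0.014 -0.56   0.005 -1.011 -0.181]
```

View pics/e_scene.png

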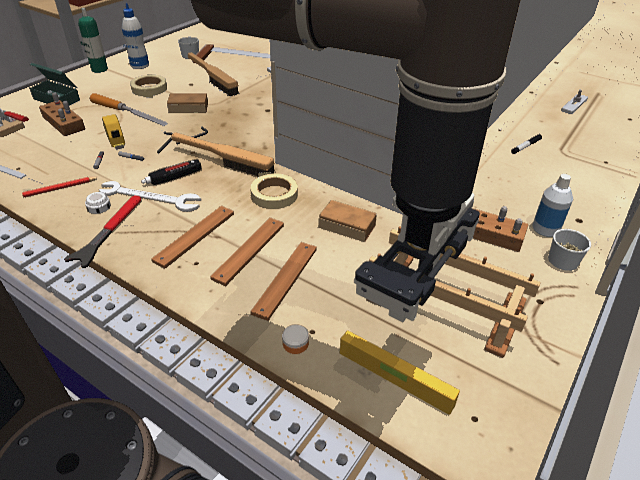

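View pics/e_top.png

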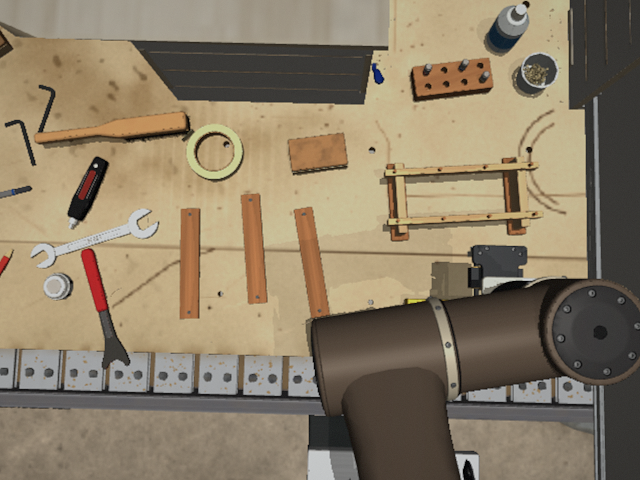

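The level stands on the bed from (340,345) to (458,398), and the rack is clear. Next is the nearest slat.

```bash
python3 -m handwheel '[[[0.06,-0.079,0.28,0.0,79.1],[0.06,-0.079,0.28,0.0,79.1],[0.06,-0.079,0.28,0.0,79.1],[0.06,-0.079,0.28,0.0,79.1],[0.06,-0.079,0.28,0.0,79.1],[0.06,-0.079,0.28,0.0,79.1],[0.06,-0.079,0.28,0.0,79.1],[0.06,-0.079,0.28,0.0,79.1],[0.06,-0.079,0.28,0.0,79.1],[0.06,-0.079,0.28,0.032,79.1],[0.06,-0.079,0.28,0.06,79.1],[0.06,-0.079,0.28,0.1,79.1],[0.06,-0.079,0.28,0.13,79.1],[0.06,-0.079,0.28,0.13,79.1]]]';python3 -c "
from h import *
go(.4997,.1606,.004,.19+np.pi/2)
print(arm.get_state()['q'].round(3))
for n in('scene',): cv2.imwrite('pics/f_%s.png'%n,grab_frame(n))"
```

```text
t: 8.6
eef_pos: [0.4976, 0.1571, 0.0461]
ee_rot: [3.14, 0.009, 1.762]
force: [-0.6, -0.3, -0.9]
width: 0.0602
at [0.4976 0.1571 0.0461] yaw 1.7615 -> shift [0.003  0.0028 0.0421] turn 0.04
[ 0.689  0.303 -0.554  0.014 -0.716 -2.08 ]
```

View pics/f_scene.png

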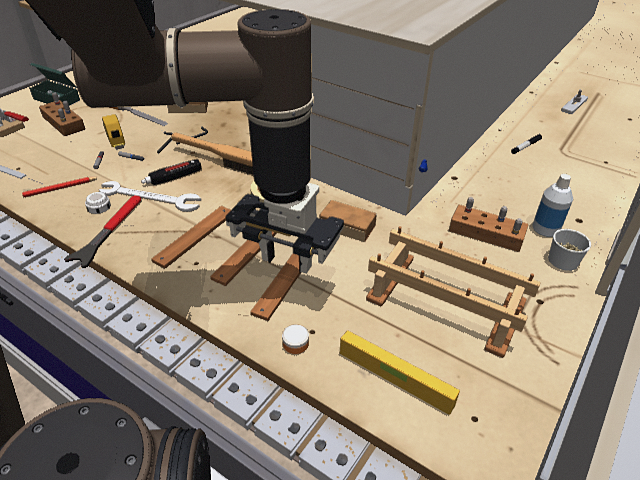

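The fingers straddle the near slat, at (265,245) and (308,258). Descending.

```bash
python3 -m handwheel '[[[0.06,0.003,0.003,0.015,0],[0.06,0.003,0.003,0.03,0],[0.06,0.003,0.003,0.038,0],[0.06,0.003,0.003,0.042,0],[0.06,0.003,0.003,0.042,0],[0.06,0.003,0.003,0.042,0]]]';python3 -c "
from h import *
go(.4997,.1606,.003,.19+np.pi/2)"
```

```text
t: 9.15
eef_pos: [0.5025, 0.1616, 0.0082]
ee_rot: [3.135, 0.008, 1.764]
force: [-0.4, -0.1, 0.2]
width: 0.0603
at [0.5025 0.1616 0.0082] yaw 1.7636 -> shift [-0.0004 -0.003   0.0052] turn 0.16
```

```bash
python3 -m handwheel '[[[0.06,0,-0.003,0.004,0],[0.06,0,-0.003,0.006,0],[0.06,0,-0.003,0.006,0],[0.06,0,-0.003,0.006,0],[0.06,0,-0.003,0.006,0]]]';python3 -c "
from h import *
go(.4997,.1606,.003,.19+np.pi/2)"
```

```text
t: 9.57
eef_pos: [0.4997, 0.1611, 0.0024]
ee_rot: [3.135, 0.008, 1.764]
force: [-1.0, -0.5, 0.6]
width: 0.0599
at [0.4997 0.1611 0.0024] yaw 1.7637 -> shift [-0.0005 -0.0001 -0.0006] turn 0.17
```

```bash
python3 -m handwheel '[[[0,0,0,0,0],[0,0,0,0,0],[0,0,0,0,0],[0,0,0,0,0],[0,0,0,0,0],[0,0,0,-0.02,0],[0,0,0,-0.06,0],[0,0,0,-0.1,0],[0,0,0,-0.14,0],[0,0,0,-0.16,0],[0,0,0,-0.16,0]]]' 30;python3 -c "
from h import *
go(.6331,-.1932,.16,.0755+np.pi/2)"
```

```text
t: 10.48
eef_pos: [0.501, 0.1637, 0.168]
ee_rot: [3.127, 0.005, 1.764]
force: [1.6, 0.7, -0.3]
width: 0.0357
at [0.501  0.1637 0.168 ] yaw 1.7644 -> shift [-0.3756  0.061   0.008 ] turn 6.77
```

```bash
python3 -m handwheel '[[[0,-0.375,0.061,0,6.8],[0,-0.375,0.061,0,6.8],[0,-0.375,0.061,0,6.8],[0,-0.375,0.061,0,6.8],[0,-0.375,0.061,0,6.8],[0,-0.375,0.061,0,6.8],[0,-0.375,0.061,0,6.8],[0,-0.375,0.061,0,6.8],[0,-0.375,0.061,0,6.8],[0,-0.375,0.061,0,6.8],[0,-0.375,0.061,0,6.8],[0,-0.375,0.061,0,6.8],[0,-0.375,0.061,0,6.8]]]';python3 -c "
from h import *
go(.6331,-.1932,.085,.0755+np.pi/2)
for n in('scene','top'): cv2.imwrite('pics/g_%s.png'%n,grab_frame(n))"
```

```text
t: 11.57
eef_pos: [0.6323, -0.1917, 0.1701]
ee_rot: [3.127, 0.002, 1.646]
force: [0.0, 1.1, -0.9]
width: 0.0353
at [ 0.6323 -0.1917  0.1701] yaw 1.6462 -> shift [-0.0015  0.0006  0.0851] turn -0.0
```

View pics/g_scene.png

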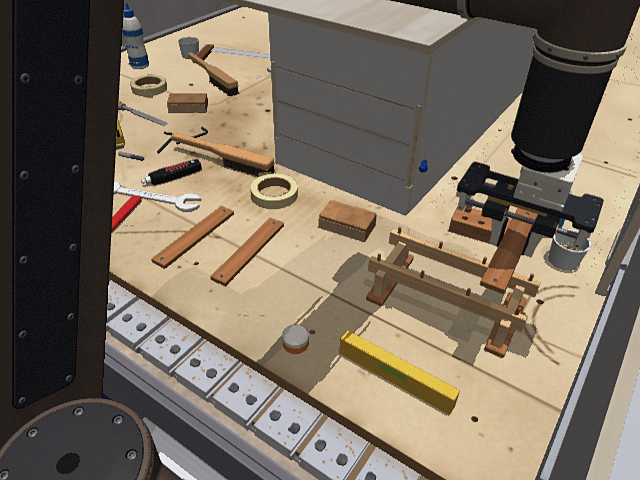

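The slat hangs level over the far-right bay, between (520,212) and (495,285). Lowering it.

```bash
python3 -m handwheel '[[[0,-0.0015,0,0.03,0],[0,-0.0015,0,0.06,0],[0,-0.0015,0,0.075,0],[0,-0.0015,0,0.08,0],[0,-0.0015,0,0.08,0],[0,-0.0015,0,0.08,0]]]';python3 -c "
from h import *
go(.6331,-.1932,.083,.0755+np.pi/2)"
```

```text
t: 12.17
eef_pos: [0.6348, -0.1923, 0.0919]
ee_rot: [3.125, 0.003, 1.649]
force: [0.7, 0.2, 0.4]
width: 0.0356
at [ 0.6348 -0.1923  0.0919] yaw 1.6487 -> shift [-0.0007 -0.0017  0.0089] turn 0.14
```

```bash
python3 -m handwheel '[[[0,0,-0.002,0.003,0],[0,0,-0.002,0.006,0],[0,0,-0.002,0.009,0],[0,0,-0.002,0.009,0],[0,0,-0.002,0.009,0]]]';python3 -c "
from h import *
go(.6331,-.1932,.083,.0755+np.pi/2)"
```

```text
t: 12.58
eef_pos: [0.633, -0.1926, 0.083]
ee_rot: [3.125, 0.003, 1.649]
force: [-0.3, 0.5, 0.3]
width: 0.0354
at [ 0.633  -0.1926  0.083 ] yaw 1.6486 -> shift [-0.0006  0.0001  0.    ] turn 0.13
```

```bash
python3 -m handwheel '[[[0,0,0,0.0015,0],[0,0,0,0.0015,0],[0,0,0,0.0015,0]]]'; python3 -m handwheel '[[[0.045,0,0,0,0],[0.055,0,0,0,0],[0.055,0,0,0,0],[0.055,0,0,0,0],[0.055,0,0,-0.03,0],[0.055,0,0,-0.06,0],[0.055,0,0,-0.1,0],[0.055,0,0,-0.1,0]]]';python3 -c "
from h import *
go(.5234,.2716,.16,.107+np.pi/2);print(arm.get_state()['q'].round(3))"
```

```text
t: 12.83
eef_pos: [0.6332, -0.1927, 0.0825]
ee_rot: [3.124, 0.004, 1.649]
force: [-1.6, 1.4, 4.8]
width: 0.0358
t: 13.5
eef_pos: [0.6352, -0.1935, 0.191]
ee_rot: [3.113, 0.007, 1.65]
force: [1.3, -0.7, 1.7]
width: 0.0552
at [ 0.6352 -0.1935  0.191 ] yaw 1.6501 -> shift [ 0.4725 -0.0747  0.031 ] turn -1.59
[ 0.     0.346 -0.092  0.006 -1.104 -1.494]
```

```bash
python3 -m handwheel '[[[0.06,0.472,-0.075,0,-1.6],[0.06,0.472,-0.075,0,-1.6],[0.06,0.472,-0.075,0,-1.6],[0.06,0.472,-0.075,0,-1.6],[0.06,0.472,-0.075,0,-1.6],[0.06,0.472,-0.075,0,-1.6],[0.06,0.472,-0.075,0,-1.6],[0.06,0.472,-0.075,0,-1.6],[0.06,0.472,-0.075,0.0,-1.6],[0.06,0.472,-0.075,0.0,-1.6],[0.06,0.472,-0.075,0.02,-1.6],[0.06,0.472,-0.075,0.05,-1.6],[0.06,0.472,-0.075,0.08,-1.6],[0.06,0.472,-0.075,0.11,-1.6],[0.06,0.472,-0.075,0.13,-1.6],[0.06,0.472,-0.075,0.13,-1.6],[0.06,0.472,-0.075,0.13,-1.6],[0.06,0.472,-0.075,0.13,-1.6],[0.06,0.472,-0.075,0.13,-1.6]]]';python3 -c "
from h import *
for n in('scene','top'): cv2.imwrite('pics/i_%s.png'%n,grab_frame(n))
im=cv2.imread('pics/i_top.png');blobs('top',slatmask(im),.01,800);
print('rack z');blobs('top',slatmask(im),.09,800)
go(.5234,.2716,.003,.107+np.pi/2);print(arm.get_state()['ee_rot'])"
```

```text
t: 15.08
eef_pos: [0.528, 0.2711, 0.0574]
ee_rot: [3.111, 0.006, 1.678]
force: [0.7, 0.2, -0.7]
width: 0.0599
uv (510, 191) xy [ 0.6466 -0.2184] size [0.044 0.225] long-axis ang 0.074
uv (317, 152) xy [0.7123 0.1547] size [0.065 0.11 ] long-axis ang -1.411
uv (110, 129) xy [0.7473 0.5593] size [0.039 0.298] long-axis ang -1.419
uv (452, 77) xy [ 0.8689 -0.106 ] size [0.061 0.154] long-axis ang -1.421
rack z
uv (510, 191) xy [ 0.6332 -0.1953] size [0.041 0.21 ] long-axis ang 0.074
uv (317, 152) xy [0.6945 0.1527] size [0.061 0.103] long-axis ang -1.411
uv (110, 129) xy [0.7271 0.53  ] size [0.036 0.278] long-axis ang -1.419
uv (452, 77) xy [ 0.8404 -0.0904] size [0.057 0.143] long-axis ang -1.421
at [0.5277 0.271  0.0572] yaw 1.6778 -> shift [ 0.0011 -0.0042  0.0542] turn 0.0
[3.11122407 0.00634457 1.6778212 ]
```

View pics/i_scene.png

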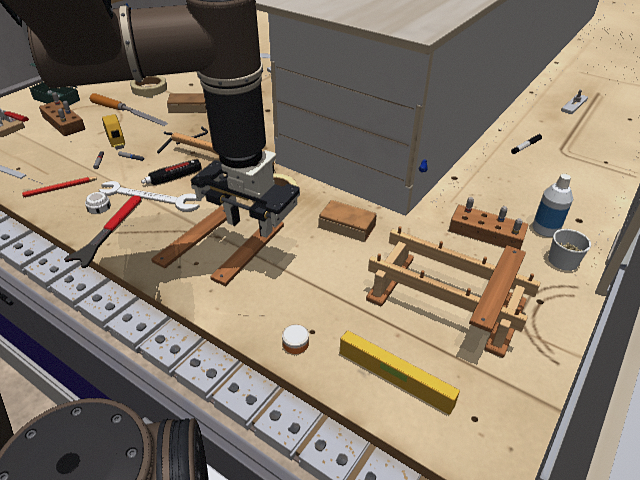

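View pics/i_top.png

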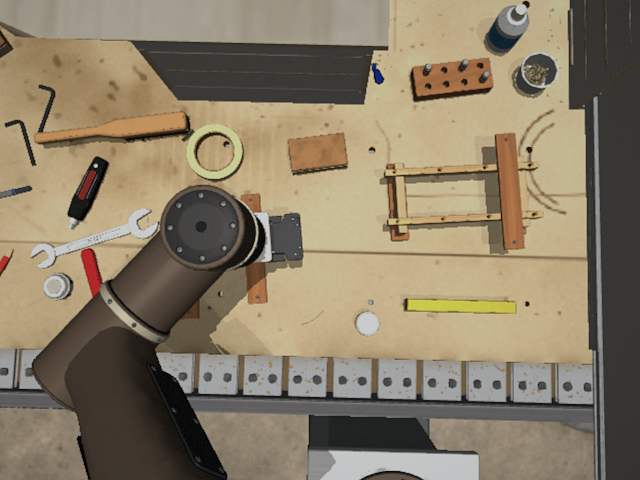

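Slat 1 lies square in its bay at (510,191). Slat B is still at u≈255, under the gripper. Descending.

```bash
python3 -m handwheel '[[[0.06,0.001,-0.005,0.02,0],[0.06,0.001,-0.005,0.04,0],[0.06,0.001,-0.005,0.05,0],[0.06,0.001,-0.005,0.054,0],[0.06,0.001,-0.005,0.054,0],[0.06,0.001,-0.005,0.054,0],[0.06,0.001,-0.005,0.054,0]]]';python3 -c "
from h import *
go(.5234,.2716,.003,.107+np.pi/2)"
```

```text
t: 15.77
eef_pos: [0.5249, 0.2718, 0.0041]
ee_rot: [3.11, 0.005, 1.678]
force: [0.8, 0.3, 0.2]
width: 0.06
at [0.5249 0.2718 0.0041] yaw 1.678 -> shift [ 0.     -0.0015  0.0011] turn 0.01
```

```bash
python3 -m handwheel '[[[0,0,-0.0015,0.001,0],[0,0,-0.0015,0.001,0],[0,0,-0.0015,0.001,0],[0,0,-0.0015,0.001,0],[0,0,-0.0015,0.001,0],[0,0,-0.0015,0.001,0]]]' 30;python3 -m handwheel '[[[0,0,0,-0.02,0],[0,0,0,-0.06,0],[0,0,0,-0.1,0],[0,0,0,-0.14,0],[0,0,0,-0.16,0],[0,0,0,-0.16,0],[0,0,0,-0.16,0]]]' 30;python3 -c "
from h import *
go(.6269,-.1114,.16,.0755+np.pi/2)"
```

```text
t: 16.27
eef_pos: [0.5237, 0.2718, 0.0034]
ee_rot: [3.109, 0.005, 1.678]
force: [-1.0, -0.1, 2.7]
width: 0.0356
t: 16.85
eef_pos: [0.5188, 0.2726, 0.1648]
ee_rot: [3.107, 0.003, 1.678]
force: [-0.0, -1.2, -1.3]
width: 0.0354
at [0.5188 0.2726 0.1648] yaw 1.678 -> shift [-0.3933  0.0664  0.0048] turn 1.82
```

```bash
python3 -m handwheel '[[[0,-0.393,0.066,0,1.8],[0,-0.393,0.066,0,1.8],[0,-0.393,0.066,0,1.8],[0,-0.393,0.066,0,1.8],[0,-0.393,0.066,0,1.8],[0,-0.393,0.066,0,1.8],[0,-0.393,0.066,0,1.8],[0,-0.393,0.066,0,1.8],[0,-0.393,0.066,0,1.8],[0,-0.393,0.066,0,1.8],[0,-0.393,0.066,0,1.8],[0,-0.393,0.066,0,1.8],[0,-0.393,0.066,0,1.8]]]';python3 -c "
from h import *
go(.6269,-.1114,.085,.0755+np.pi/2);print(arm.get_state()['q'].round(3))"
```

```text
t: 17.93
eef_pos: [0.6255, -0.1111, 0.1666]
ee_rot: [3.11, 0.002, 1.646]
force: [0.3, -0.1, -0.4]
width: 0.0355
at [ 0.6255 -0.1111  0.1666] yaw 1.6458 -> shift [-0.0004  0.0014  0.0816] turn -0.03
[ 0.133  0.318 -0.192  0.004 -1.029 -1.631]
```

```bash
python3 -m handwheel '[[[0,0,0.001,0.03,0],[0,0,0.001,0.06,0],[0,0,0.001,0.072,0],[0,0,0.001,0.077,0],[0,0,0.001,0.077,0],[0,0,0.001,0.077,0]]]';python3 -c "
from h import *
go(.6269,-.1114,.084,.0755+np.pi/2)"
```

```text
t: 18.43
eef_pos: [0.6296, -0.1104, 0.0907]
ee_rot: [3.109, 0.002, 1.647]
force: [-0.1, -0.4, 0.2]
width: 0.0355
at [ 0.6296 -0.1104  0.0907] yaw 1.647 -> shift [-0.0008 -0.0028  0.0067] turn 0.04
```

```bash
python3 -m handwheel '[[[0,-0.001,-0.003,0.003,0],[0,-0.001,-0.003,0.006,0],[0,-0.001,-0.003,0.0075,0],[0,-0.001,-0.003,0.0075,0],[0,-0.001,-0.003,0.0075,0]]]'
```

```text
t: 18.85
eef_pos: [0.6271, -0.1117, 0.0835]
ee_rot: [3.108, 0.002, 1.647]
force: [-0.3, -0.8, -0.5]
width: 0.0358
```

```bash
python3 -m handwheel '[[[0,0,0,0.0015,0],[0,0,0,0.0015,0],[0,0,0,0.0015,0]]]'; python3 -m handwheel '[[[0.045,0,0,0,0],[0.052,0,0,0,0],[0.052,0,0,0,0],[0.052,0,0,0,0],[0.052,0,0,-0.03,0],[0.052,0,0,-0.06,0],[0.052,0,0,-0.1,0],[0.052,0,0,-0.1,0],[0.052,0,0,-0.1,0],[0.052,0,0,-0.1,0]]]';python3 -c "
from h import *
im=grab_frame('top');cv2.imwrite('pics/j_top.png',im);blobs('top',slatmask(im),.01,800)
go(.4922,.3927,.18,.035+np.pi/2);print(arm.get_state()['q'].round(3))"
```

```text
t: 19.1
eef_pos: [0.6272, -0.1117, 0.0833]
ee_rot: [3.108, 0.002, 1.647]
force: [-4.1, 1.6, 9.1]
width: 0.0356
t: 19.93
eef_pos: [0.6236, -0.1116, 0.1832]
ee_rot: [3.108, 0.002, 1.647]
force: [0.4, -0.4, -0.5]
width: 0.0522
uv (452, 75) xy [ 0.872  -0.1052] size [0.055 0.154] long-axis ang -1.419
at [ 0.6232 -0.1117  0.1824] yaw 1.647 -> shift [ 0.5129 -0.0922  0.0024] turn 2.36
[ 0.133  0.302 -0.177  0.004 -1.059 -1.629]
```

View pics/j_top.png

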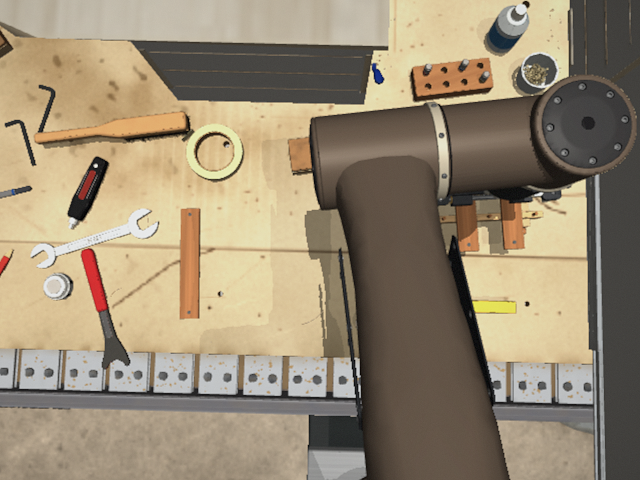

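The last slat is still at (190,263). Moving to it.

```bash
python3 -m handwheel '[[[0.06,0.513,-0.092,0,2.4],[0.06,0.513,-0.092,0,2.4],[0.06,0.513,-0.092,0,2.4],[0.06,0.513,-0.092,0,2.4],[0.06,0.513,-0.092,0,2.4],[0.06,0.513,-0.092,0,2.4],[0.06,0.513,-0.092,0,2.4],[0.06,0.513,-0.092,0,2.4],[0.06,0.513,-0.092,0,2.4],[0.06,0.513,-0.092,0,2.4],[0.06,0.513,-0.092,0,2.4],[0.06,0.513,-0.092,0.03,2.4],[0.06,0.513,-0.092,0.06,2.4],[0.06,0.513,-0.092,0.09,2.4],[0.06,0.513,-0.092,0.12,2.4],[0.06,0.513,-0.092,0.12,2.4],[0.06,0.513,-0.092,0.12,2.4],[0.06,0.513,-0.092,0.12,2.4],[0.06,0.513,-0.092,0.12,2.4]]]';python3 -c "
from h import *
for n in('scene','top'): cv2.imwrite('pics/k_%s.png'%n,grab_frame(n))
im=cv2.imread('pics/k_top.png');
print('rack z');blobs('top',slatmask(im),.09,800)
go(.4922,.3927,.004,.035+np.pi/2);print(arm.get_state()['ee_rot'])"
```

```text
t: 21.57
eef_pos: [0.4975, 0.3936, 0.0607]
ee_rot: [3.107, -0.002, 1.605]
force: [-0.1, 0.4, 0.4]
width: 0.0598
rack z
uv (464, 193) xy [ 0.6266 -0.1119] size [0.039 0.209] long-axis ang 0.083
uv (510, 191) xy [ 0.6331 -0.1947] size [0.041 0.21 ] long-axis ang 0.086
uv (317, 152) xy [0.6953 0.153 ] size [0.059 0.102] long-axis ang -1.416
uv (110, 129) xy [0.7272 0.5301] size [0.036 0.278] long-axis ang -1.419
uv (452, 77) xy [ 0.8404 -0.0902] size [0.057 0.143] long-axis ang -1.419
at [0.4973 0.3936 0.0607] yaw 1.6048 -> shift [-0.0007 -0.0051  0.0567] turn -0.06
[ 3.10692194e+00 -2.14621462e-03  1.60478587e+00]
```

View pics/k_scene.png

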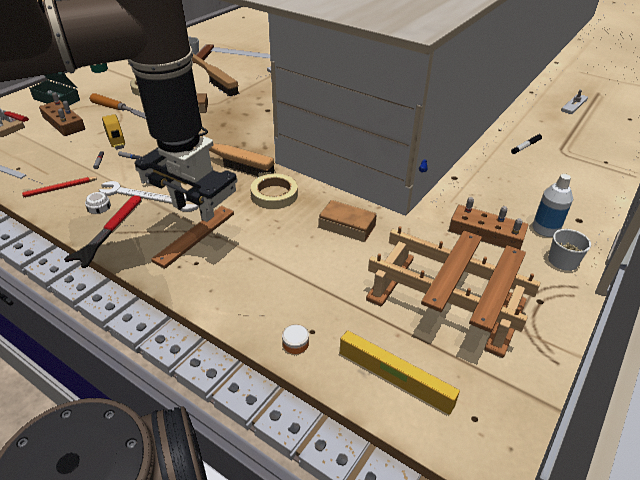

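View pics/k_top.png

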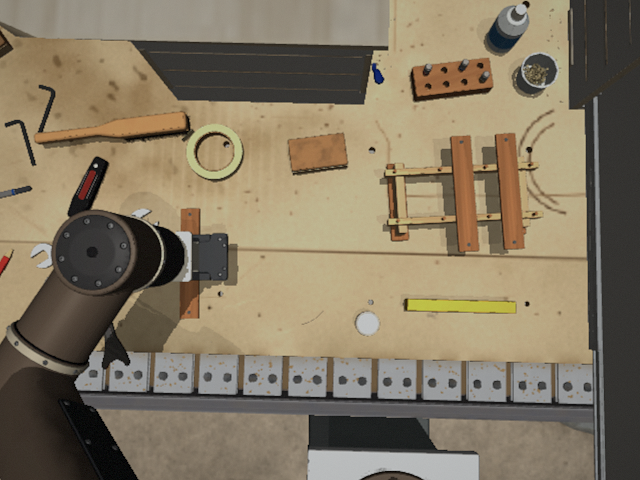

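Two slats are seated at (464,193) and (510,191), and the third is under the gripper at u≈190. Descending.

```bash
python3 -m handwheel '[[[0.06,-0.001,-0.005,0.02,0],[0.06,-0.001,-0.005,0.04,0],[0.06,-0.001,-0.005,0.05,0],[0.06,-0.001,-0.005,0.057,0],[0.06,-0.001,-0.005,0.057,0],[0.06,-0.001,-0.005,0.057,0],[0.06,-0.001,-0.005,0.057,0]]]';python3 -c "
from h import *
go(.4922,.3927,.003,.035+np.pi/2)"
```

```text
t: 22.25
eef_pos: [0.4948, 0.3931, 0.0046]
ee_rot: [3.106, -0.003, 1.605]
force: [0.2, 0.5, -0.7]
width: 0.0601
at [0.4948 0.3931 0.0046] yaw 1.6049 -> shift [-0.0003 -0.0027  0.0016] turn -0.05
```

```bash
python3 -m handwheel '[[[0.06,0,-0.0025,0.001,0],[0.06,0,-0.0025,0.001,0],[0,0,-0.0025,0.001,0],[0,0,-0.0025,0.001,0],[0,0,-0.0025,0.001,0],[0,0,-0.0025,0.001,0],[0,0,-0.0025,0.001,0],[0,0,-0.0025,0.001,0]]]' 30;python3 -m handwheel '[[[0,0,0,-0.02,0],[0,0,0,-0.06,0],[0,0,0,-0.1,0],[0,0,0,-0.14,0],[0,0,0,-0.16,0],[0,0,0,-0.16,0],[0,0,0,-0.16,0]]]' 30;python3 -c "
from h import *
go(.6207,-.0290,.17,.0755+np.pi/2)"
```

```text
t: 22.92
eef_pos: [0.4925, 0.3932, 0.0036]
ee_rot: [3.106, -0.003, 1.605]
force: [0.3, 0.6, 1.2]
width: 0.0354
t: 23.5
eef_pos: [0.487, 0.393, 0.1651]
ee_rot: [3.104, -0.006, 1.605]
force: [-0.5, -0.2, -1.5]
width: 0.0353
at [0.487  0.393  0.1651] yaw 1.6049 -> shift [-0.4263  0.1192 -0.0049] turn -2.37
```

```bash
python3 -m handwheel '[[[0,-0.426,0.119,-0.005,-2.4],[0,-0.426,0.119,-0.005,-2.4],[0,-0.426,0.119,-0.005,-2.4],[0,-0.426,0.119,-0.005,-2.4],[0,-0.426,0.119,-0.005,-2.4],[0,-0.426,0.119,-0.005,-2.4],[0,-0.426,0.119,-0.005,-2.4],[0,-0.426,0.119,-0.005,-2.4],[0,-0.426,0.119,-0.005,-2.4],[0,-0.426,0.119,-0.005,-2.4],[0,-0.426,0.119,-0.005,-2.4],[0,-0.426,0.119,-0.005,-2.4],[0,-0.426,0.119,-0.005,-2.4],[0,-0.426,0.119,-0.005,-2.4],[0,-0.426,0.119,-0.005,-2.4]]]';python3 -c "
from h import *
go(.6207,-.0290,.084,.0755+np.pi/2)"
```

```text
t: 24.75
eef_pos: [0.6195, -0.0281, 0.1711]
ee_rot: [3.105, -0.004, 1.647]
force: [0.0, 0.4, -1.3]
width: 0.0358
at [ 0.6195 -0.0281  0.1711] yaw 1.6474 -> shift [-0.001   0.0011  0.0871] turn 0.07
```

```bash
python3 -m handwheel '[[[0,-0.003,0,0.03,0],[0,-0.003,0,0.06,0],[0,-0.003,0,0.075,0],[0,-0.003,0,0.08,0],[0,-0.003,0,0.08,0],[0,-0.003,0,0.08,0]]]';python3 -c "
from h import *
go(.6207,-.0290,.084,.0755+np.pi/2)"
```

```text
t: 25.25
eef_pos: [0.6232, -0.0297, 0.0919]
ee_rot: [3.105, -0.004, 1.649]
force: [0.4, -0.2, -0.1]
width: 0.0354
at [ 0.6232 -0.0297  0.0919] yaw 1.6489 -> shift [ 0.0009 -0.0024  0.0079] turn 0.15
```

```bash
python3 -m handwheel '[[[0,0.001,-0.0025,0.004,0],[0,0.001,-0.0025,0.007,0],[0,0.001,-0.0025,0.009,0],[0,0.001,-0.0025,0.0095,0],[0,0.001,-0.0025,0.0095,0],[0,0.001,-0.0025,0.0095,0]]]'; python3 -m handwheel '[[[0.045,0,0,0,0],[0.052,0,0,0,0],[0.052,0,0,0,0],[0.052,0,0,0,0],[0.052,0,0,-0.03,0],[0.052,0,0,-0.06,0],[0.052,0,0,-0.1,0],[0.052,0,0,-0.12,0],[0.052,0,0,-0.12,0],[0.052,0,0,-0.12,0]]]';python3 -c "
from h import *
go(.50,-.12,.21);print(arm.get_state()['q'].round(3))"
```

```text
t: 25.75
eef_pos: [0.6212, -0.0285, 0.0836]
ee_rot: [3.103, -0.005, 1.649]
force: [-2.9, 1.8, 6.3]
width: 0.0354
t: 26.58
eef_pos: [0.6174, -0.0292, 0.2051]
ee_rot: [3.1, -0.005, 1.649]
force: [-0.8, 0.1, -1.1]
width: 0.0516
at [ 0.6174 -0.0292  0.2051] yaw 1.6491 -> shift [-0.0813 -0.1241 -0.0049] turn 0.0
[ 0.27   0.256 -0.187  0.003 -1.087 -1.764]
```

```bash
python3 -c "
from h import *
for n in('scene','top'): cv2.imwrite('pics/l_%s.png'%n,grab_frame(n))
for f in 'kl':
  im=cv2.imread('pics/%s_top.png'%f)
  h=cv2.cvtColor(im,cv2.COLOR_BGR2HSV);print(h[306,440],h[302,440])
  m=cv2.inRange(h,(24,130,185),(33,255,255));m[:270]=0
  blobs('top',m,.042,100);print('slats');blobs('top',slatmask(im),.09,800)
"
```

```text
[ 30 159 192] [ 30 160 191]
uv (461, 305) xy [ 0.4247 -0.1176] size [0.019 0.194] long-axis ang 1.571
slats
uv (464, 193) xy [ 0.6266 -0.1119] size [0.039 0.209] long-axis ang 0.083
uv (510, 191) xy [ 0.6331 -0.1947] size [0.041 0.21 ] long-axis ang 0.086
uv (317, 152) xy [0.6953 0.153 ] size [0.059 0.102] long-axis ang -1.416
uv (110, 129) xy [0.7272 0.5301] size [0.036 0.278] long-axis ang -1.419
uv (452, 77) xy [ 0.8404 -0.0902] size [0.057 0.143] long-axis ang -1.419
[ 30 154 232] [ 30 153 233]
uv (461, 306) xy [ 0.4245 -0.1184] size [0.02  0.197] long-axis ang -1.57
slats
uv (452, 74) xy [ 0.8448 -0.0895] size [0.047 0.144] long-axis ang -1.393
```

View pics/l_scene.png

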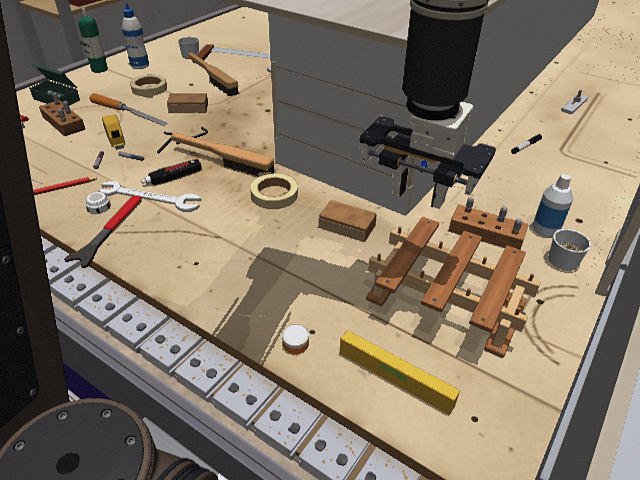

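All three slats are across the bars, at (403,260), (452,270) and (498,288). Going to the level.

```bash
python3 -c "
from h import *
go(.4245,-.118,.2,np.pi)"; python3 -m handwheel '[[[0.06,-0.073,-0.199,0,-85.5],[0.06,-0.073,-0.199,0,-85.5],[0.06,-0.073,-0.199,0,-85.5],[0.06,-0.073,-0.199,0,-85.5],[0.06,-0.073,-0.199,0,-85.5],[0.06,-0.073,-0.199,0,-85.5],[0.06,-0.073,-0.199,0,-85.5],[0.06,-0.073,-0.199,0,-85.5],[0.06,-0.073,-0.199,0,-85.5],[0.06,-0.073,-0.199,0,-85.5],[0.06,-0.073,-0.199,0,-85.5],[0.06,-0.073,-0.199,0,-85.5],[0.06,-0.073,-0.199,0,-85.5],[0.06,-0.073,-0.199,0,-85.5],[0.06,-0.073,-0.199,0,-85.5]]]';python3 -c "
from h import *
go(.4245,-.118,.08,np.pi)"
```

```text
at [ 0.6161 -0.0295  0.2026] yaw 1.6489 -> shift [-0.0733 -0.1979  0.0026] turn -85.53
t: 27.93
eef_pos: [0.4231, -0.1178, 0.1942]
ee_rot: [3.134, 0.035, 3.137]
force: [-0.0, 0.9, 0.6]
width: 0.0599
at [ 0.4231 -0.1178  0.1942] yaw 3.1369 -> shift [-0.0014 -0.0002  0.1142] turn -0.27
```

```bash
python3 -m handwheel '[[[0.06,0.002,0,0.04,0],[0.06,0.002,0,0.08,0],[0.06,0.002,0,0.12,0],[0.06,0.002,0,0.15,0],[0.06,0.002,0,0.17,0],[0.06,0.002,0,0.178,0],[0.06,0.002,0,0.178,0],[0.06,0.002,0,0.178,0],[0.06,0.002,0,0.178,0]]]';python3 -c "
from h import *
go(.4245,-.118,.0118,np.pi);print(arm.get_state()['ee_rot'])"
```

```text
t: 28.68
eef_pos: [0.4284, -0.1163, 0.0175]
ee_rot: [3.134, 0.037, 3.136]
force: [1.6, 0.1, 0.3]
width: 0.0602
at [ 0.4284 -0.1163  0.0175] yaw 3.1365 -> shift [ 0.0039 -0.0017  0.0057] turn -0.29
[3.13373892 0.03698144 3.13646966]
```

```bash
python3 -m handwheel '[[[0.06,0.004,-0.0017,0.004,-0.3],[0.06,0.004,-0.0017,0.004,-0.3],[0.06,0.004,-0.0017,0.004,-0.3],[0,0.004,-0.0017,0.004,-0.3],[0,0.004,-0.0017,0.004,-0.3],[0,0.004,-0.0017,0.004,-0.3],[0,0.004,-0.0017,0.004,-0.3],[0,0.004,-0.0017,0.004,-0.3],[0,0.004,-0.0017,0.004,-0.3],[0,0.004,-0.0017,0.004,-0.3]]]' 30;python3 -m handwheel '[[[0,0,0,0,0],[0,0,0,0,0]]]'
```

```text
t: 29.52
eef_pos: [0.4242, -0.118, 0.0134]
ee_rot: [3.134, 0.036, -3.141]
force: [-2.3, 2.0, 4.9]
width: 0.0223
t: 29.68
eef_pos: [0.4242, -0.118, 0.0134]
ee_rot: [3.134, 0.036, -3.141]
force: [-0.2, 1.6, 3.4]
width: 0.022
```

```bash
python3 -m handwheel '[[[0,0,0,-0.02,0],[0,0,0,-0.05,0],[0,0,0,-0.09,0],[0,0,0,-0.13,0],[0,0,0,-0.16,0],[0,0,0,-0.16,0],[0,0,0,-0.16,0]]]';python3 -c "
from h import *
go(.6269,-.1114,.175,.0755-np.pi);print(arm.get_state()['q'].round(3))"
```

```text
t: 30.27
eef_pos: [0.4193, -0.1189, 0.175]
ee_rot: [3.133, 0.04, -3.142]
force: [-0.2, 0.2, -2.1]
width: 0.0216
at [ 0.4193 -0.1189  0.175 ] yaw -3.1415 -> shift [-0.2076  0.0075 -0.    ] turn -4.32
[ 0.178 -0.027 -0.589 -0.001 -0.967 -0.177]
```

```bash
python3 -m handwheel '[[[0,-0.208,0.0075,0,-4.3],[0,-0.208,0.0075,0,-4.3],[0,-0.208,0.0075,0,-4.3],[0,-0.208,0.0075,0,-4.3],[0,-0.208,0.0075,0,-4.3],[0,-0.208,0.0075,0,-4.3],[0,-0.208,0.0075,0,-4.3],[0,-0.208,0.0075,0,-4.3],[0,-0.208,0.0075,0,-4.3]]]';python3 -c "
from h import *
go(.6269,-.1114,.1034,.0755-np.pi);print(arm.get_state()['q'].round(3))
for n in('scene','top'): cv2.imwrite('pics/m_%s.png'%n,grab_frame(n))"
```

```text
t: 31.02
eef_pos: [0.6257, -0.1115, 0.182]
ee_rot: [3.136, 0.038, -3.067]
force: [-1.3, 0.4, -1.2]
width: 0.0218
at [ 0.6257 -0.1115  0.182 ] yaw -3.0667 -> shift [-0.0012 -0.      0.0786] turn -0.03
[ 0.128  0.304 -0.172 -0.004 -1.056 -0.051]
```

View pics/m_scene.png

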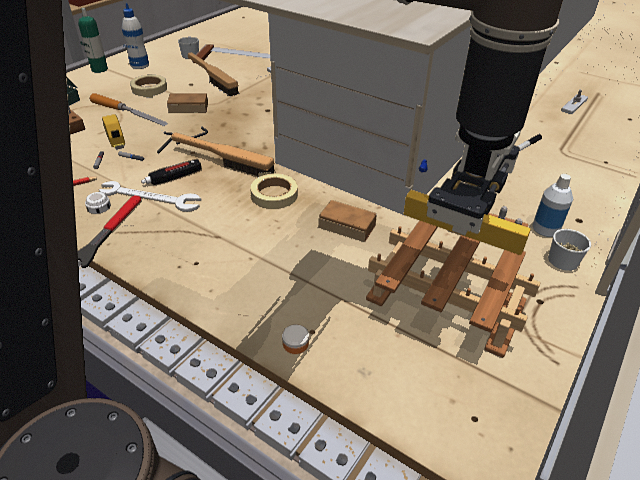

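View pics/m_top.png

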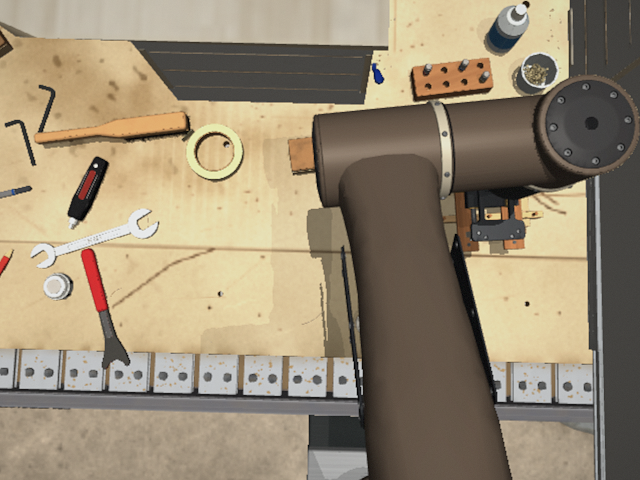

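The level is over the slats, along the rack, from (405,200) to (528,240), and all slats are in place. Lowering it.

```bash
python3 -m handwheel '[[[0,0,0,0.03,0],[0,0,0,0.055,0],[0,0,0,0.067,0],[0,0,0,0.073,0],[0,0,0,0.073,0],[0,0,0,0.073,0],[0,0,0,0.073,0]]]';python3 -c "
from h import *
go(.6269,-.1114,.1034,.0755-np.pi);print(arm.get_state()['force'])"
```

```text
t: 31.7
eef_pos: [0.63, -0.1109, 0.1121]
ee_rot: [3.136, 0.043, -3.066]
force: [-0.2, 0.8, -2.0]
width: 0.0222
at [ 0.63   -0.1109  0.1121] yaw -3.0662 -> shift [ 0.0031 -0.0003  0.0087] turn -0.01
[-0.19495896  0.80115736 -2.04152719]
```

```bash
python3 -m handwheel '[[[0,0.003,0,0.003,0],[0,0.003,0,0.006,0],[0,0.003,0,0.008,0],[0,0.003,0,0.008,0],[0,0.003,0,0.008,0]]]';python3 -c "
from h import *
go(.6269,-.1114,.1034,.0755-np.pi)"
```

```text
t: 32.12
eef_pos: [0.6273, -0.1111, 0.104]
ee_rot: [3.136, 0.043, -3.066]
force: [-0.6, 0.6, -0.9]
width: 0.0218
at [ 0.6273 -0.1111  0.104 ] yaw -3.0661 -> shift [ 0.0004 -0.0003  0.0006] turn -0.0
```

```bash
python3 -m handwheel '[[[0,0,0,0.0015,0],[0,0,0,0.0015,0],[0,0,0,0.0015,0]]]'
```

```text
t: 32.37
eef_pos: [0.6275, -0.1111, 0.1038]
ee_rot: [3.137, 0.044, -3.066]
force: [-4.2, 0.7, 7.0]
width: 0.0217
```

```bash
python3 -m handwheel '[[[0.03,0,0,0,0],[0.045,0,0,0,0],[0.06,0,0,0,0],[0.06,0,0,0,0],[0.06,0,0,0,0],[0.06,0,0,0,0],[0.06,0,0,-0.02,0],[0.06,0,0,-0.06,0],[0.06,0,0,-0.1,0],[0.06,0,0,-0.14,0],[0.06,0,0,-0.14,0]]]';python3 -c "
from h import *
go(.45,.25,.25)"
```

```text
t: 33.28
eef_pos: [0.6251, -0.113, 0.2533]
ee_rot: [3.139, 0.057, -3.065]
force: [1.9, -0.7, 2.1]
width: 0.0599
at [ 0.6251 -0.113   0.2533] yaw -3.0645 -> shift [0.1467 0.3754 0.0033] turn 0.0
```

```bash
python3 -m handwheel '[[[0.06,0.147,0.375,0,0],[0.06,0.147,0.375,0,0],[0.06,0.147,0.375,0,0],[0.06,0.147,0.375,0,0],[0.06,0.147,0.375,0,0],[0.06,0.147,0.375,0,0],[0.06,0.147,0.375,0,0],[0.06,0.147,0.375,0,0],[0.06,0.147,0.375,0,0],[0.06,0.147,0.375,0,0],[0.06,0.147,0.375,0,0],[0.06,0.147,0.375,0,0],[0.06,0.147,0.375,0,0]]]';python3 -c "
from h import *
for n in('scene','top'): cv2.imwrite('pics/n_%s.png'%n,grab_frame(n))
im=cv2.imread('pics/n_top.png');cv2.imwrite('pics/n_z.png',cv2.resize(im[110:270,370:590],None,fx=3,fy=3,interpolation=2))
h=cv2.cvtColor(im,cv2.COLOR_BGR2HSV);m=cv2.inRange(h,(24,130,150),(33,255,255))
blobs('top',m,.132,200);blobs('top',slatmask(im),.09,200)"
```

```text
t: 34.37
eef_pos: [0.4498, 0.2495, 0.2458]
ee_rot: [3.139, 0.056, -3.064]
force: [-0.2, 1.2, 0.6]
width: 0.0601
uv (469, 188) xy [ 0.6283 -0.111 ] size [0.021 0.199] long-axis ang -1.493
uv (420, 227) xy [ 0.5627 -0.0339] size [0.037 0.097] long-axis ang 0.067
uv (467, 224) xy [ 0.5704 -0.1172] size [0.038 0.096] long-axis ang 0.077
uv (513, 222) xy [ 0.5766 -0.1996] size [0.041 0.096] long-axis ang 0.067
uv (416, 162) xy [ 0.681  -0.0252] size [0.037 0.088] long-axis ang 0.078
uv (462, 159) xy [ 0.689  -0.1077] size [0.037 0.085] long-axis ang 0.085
uv (506, 156) xy [ 0.6952 -0.1883] size [0.037 0.085] long-axis ang 0.076
uv (317, 152) xy [0.6945 0.1527] size [0.061 0.102] long-axis ang -1.411
uv (110, 129) xy [0.7274 0.5301] size [0.036 0.278] long-axis ang -1.424
uv (452, 77) xy [ 0.8404 -0.0902] size [0.057 0.143] long-axis ang -1.421
```

View pics/n_scene.png

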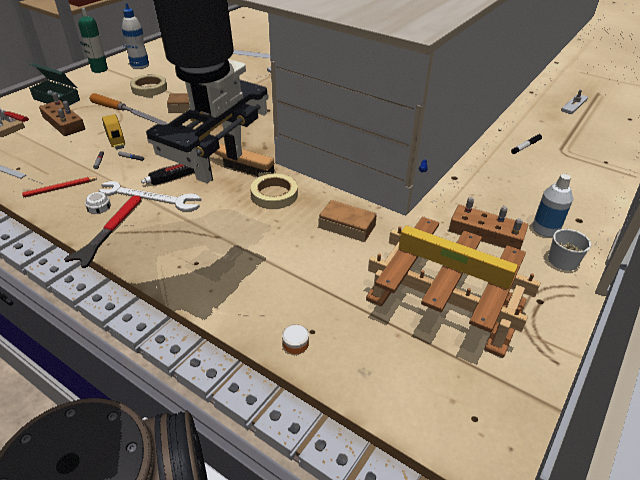

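View pics/n_z.png

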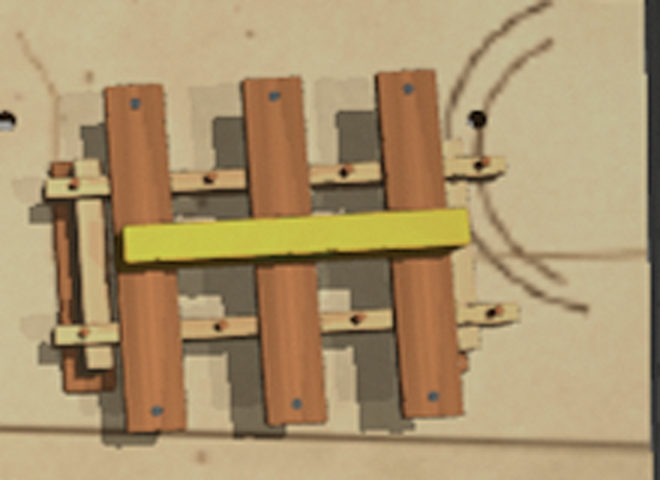

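The level stands on its edge across all three slats, from (123,242) to (468,225) in the zoom. The slats are square and one to a bay. After a short settle I'll hand the job in.

```bash
python3 -m handwheel '[[[0.06,0,0,0,0],[0.06,0,0,0,0],[0.06,0,0,0,0],[0.06,0,0,0,0]]]';python3 -c "
from h import *
im=grab_frame('top')
h=cv2.cvtColor(im,cv2.COLOR_BGR2HSV);m=cv2.inRange(h,(24,130,150),(33,255,255))
blobs('top',m,.132,200)
print(arm.job_done())"
```

```text
t: 34.8
eef_pos: [0.4505, 0.2482, 0.2458]
ee_rot: [3.139, 0.056, -3.067]
force: [-0.0, -0.0, 0.8]
width: 0.0601
uv (469, 188) xy [ 0.6283 -0.1112] size [0.021 0.199] long-axis ang -1.493
the job is handed in; nothing more can be done
None
```

The job is done and handed in at about 35 s. I set the level on the bed, laid the three slats one to a bay, then stood the level on its edge across all three.

Last checks, from the top camera and against the rack pose I measured:
- **Slats:** each is within a few millimetres of its bay's middle and within about 0.01 rad of square, with centres about 82 mm apart.
- **Level:** it is about 1.5 mm off the rack's centre line and within about 0.01 rad of the rack's direction. It crosses every slat and did not move between the last two looks.
- **Bystanders:** none looks moved in the pictures. I only measured the sanding block, which stayed within about a millimetre; the tape roll and small case I judged by eye.

**Tilt:** the tool slowly built up a tilt of about 0.05 rad over the moves, so the level was let go slightly tilted. In the last scene picture it looks upright, but I did not measure its tilt. The slats' flatness was judged by eye only.

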